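# Press the yellow nozzle onto the yellow tinter canister

### The job

On the paint shop's counter, take the yellow pouring nozzle and press it down over the tapered rubber neck of the yellow tinter canister until it is fully home, with its skirt down on the canister's lid and friction holding it, then let go of it. It has to be pushed, as it does not go home by its own weight. Leave the blue and the white nozzle standing where they are.

Things in the scene. Friction and masses are not known exactly. Their poses are not given: they have to be found in the camera images.
- yellow_nozzle: Yellow plastic nozzle, 45 g, 95 mm tall, round, upright, skirt down; origin at the centre of its underside, z up. Height 0-50: hollow skirt, outside 54 mm wide narrowing to 40, bore 45 mm at the mouth narrowing to 31, 50 deep. Height 50-74: solid collar 50 mm wide, the place to grip. Above: a cone to a 16 mm tip.
- yellow_neck (a point): Foot of the yellow tin's black springy neck, on its axis, level with the lid, 60 mm above the counter; z up. Tin 110 mm wide, fixed. Neck 49 mm wide, 39 at 36 mm up, then a hard guide cone to 12 mm wide at 48 mm. By its own weight a nozzle stops some 10 mm above the lid; pressing it onto the lid takes a force that grows to 15-20 N. Blue tin (open neck) and red tin (flat cap) nearby.
- blue_nozzle: Blue nozzle of the same shape and size, standing upright, not wanted; origin at the centre of its underside, z up.
- white_nozzle: White nozzle of the same shape and size, standing upright, not wanted; origin at the centre of its underside, z up.

How it is judged (in metres and radians):
On the way:
1. the robot presses the yellow nozzle home on the yellow neck: skirt within 4 mm of the lid while the robot still touches it (horizontal distance between yellow_nozzle and yellow_neck below 0.008 m and z of yellow_nozzle in the frame of yellow_neck between -0.004 and 0.004 m and angle between yellow_nozzle's own z axis and vertical below 0.175 rad and contact force between any of the fingers, the arm and yellow_nozzle above 1 N), for 0.1 s.
At the end, for the whole second after the job is handed in: The yellow nozzle sits on the yellow canister's neck, upright within 10 degrees, within 8 mm of the neck's axis, its underside within 4 mm of the lid, and at rest (horizontal distance between yellow_nozzle and yellow_neck below 0.008 m and z of yellow_nozzle in the frame of yellow_neck between -0.004 and 0.004 m and angle between yellow_nozzle's own z axis and vertical below 0.175 rad and linear speed of yellow_nozzle below 0.01 m/s); the robot touches nothing.
It fails at once if the blue nozzle is moved more than 30 mm or tipped over (distance of blue_nozzle from where it was at the start of the episode above 0.03 m or angle between blue_nozzle's own z axis and vertical above 0.4 rad).
It fails at once if the white nozzle is moved more than 30 mm or tipped over (distance of white_nozzle from where it was at the start of the episode above 0.03 m or angle between white_nozzle's own z axis and vertical above 0.4 rad).
It also fails if it takes over 42 s, if anything falls off the work surface, if the arm or the gripper's body presses on something with over 40 N, if the wrist force passes 120 N, or if a joint passes its speed limit or range.

### The arm

A 6-joint arm with a two-finger parallel gripper is mounted at the origin on the work surface. World frame = base frame: x ahead of the robot, y to its left, z up, the work surface at z = 0. Lengths are in m, angles in degrees, forces in N, time in s.
With the tool pointing down it reaches from about 0.4 to 0.925 m from the base axis. Payload 12.5 kg.
Tool frame: the origin (TCP) lies midway between the tips of the shut fingers; the grasp point (between the pads) lies 19 mm behind it; z points along the fingers, y is the line along which they close (so a half turn about z gives the same grasp; the last joint's range is limited). The gripper opens to 95 mm and grips with 3 to 60 N. Pads are 20 mm wide; open, the fingers measure 119 mm over their backs; the gripper's body (75 mm by 180 mm) begins 59 mm behind the grasp point.
Start: joints at [-80.478, 28.126, 89.318, -0, 62.55, -6.05], TCP at [0.168, -0.602, 0.215] pointing down, gripper open.
Joint ranges: [-177.58, 177.58], [-47.91, 125.51], [2.72, 160], [-65.01, 245.01], [3.68, 167.84], [-153.87, 153.87]. Speed limits (degrees/s): [127.2, 127.2, 159.86, 180, 180, 180].

### API

Orientations are given as a 3x3 rotation matrix whose columns are the frame's x, y, z axes.
In Python, from bench import * gives the robot as it stands.
- The arm moves only by the tool play_rows, never from a script. Its argument "deltas" is a list of rows, each a list of 7 numbers: the turn, a rotation vector about the tool's x, y, z normalised to -1 to 1, where 1 is pi rad, then the shift along the tool's x, y, z normalised to -1 to 1, where 1 is 20 cm, then the opening, from -1 (shut) to 1 (fully open). In form: [[wx, wy, wz, dx, dy, dz, grip], ...]. A call has 1 to 8 rows; each row is the pose to reach, as a shift and turn from the pose commanded when the call began, along the tool's axes at that moment, turning the shorter way round; what a row does not reach only later rows make up. A row lasts 1/12 s, in which the tool goes at most 41.7 mm and 7.16 degrees, less where a joint would pass 70% of its speed; a pose out of reach is approached as far as the arm can. A call with a number of a shift or a turn outside -1 to 1 is refused whole. A call with a gripper value outside its range is refused whole. The fingers move at their own pace and stop on an object; the grip force is fixed at half the most. Time passes only in rows, so rows that repeat a pose let the fingers close. It gives the time, the measured TCP pose, the force, the opening and the grip force at its end, in the units of the state.
- get_obs(): the state, without advancing time (a new reading comes with each control period).
- camera(name): name is "side" or "top"; returns a dict with "img" (384x512x3 uint8, blue, green, red), "range_z" (384x512 float32, m along the optical axis (not along the pixel's ray), 0 where there is no reading), "intrinsics" (3x3 intrinsics, pixels), "k1" (the pictures are not rectified: a ray, as slopes to the right and down, at radius r is drawn at 1 + k1 r^2 times it, then the intrinsics apply), "extrinsics" (4x4, takes a point from camera to world coordinates). Camera axes: x right, y down, z forward; pixel columns grow to the right and rows downward; lengths in m; the calibration is good to about 2 mm. A picture is of the moment at which its call begins.
- hand_in(): hands the job in; it is judged then, once.
Trained networks look in a picture, given as the dict that the camera call returned (one of the last four; its "shot" number tells which), for a name from the list of things; names that differ only in an ending like _2 or _b are one class to them, and where a whole thing is asked for, a point or a joint stands for the part that bears it (a point fixed in the world has none). Each returns a list of dicts, best first, with "score" (0 to 1); they miss things now and then, are a little off and sometimes report something else, mostly with a low value. They report only what shows in the picture. A call takes as long as a camera call.
- outline_of(picture, target): "mask" (384x512 bool, what is visible of it) and "pixel" ([column, row] in pixels, amid what is visible of it).
- tip_of(picture, target): "pixel" ([column, row] in pixels: a listed point, or the origin of a listed thing).
The state is a dict: "t": time; "joint_positions": joint angles; "joint_vel": joint speeds; "tau": joint torques, N m; "ee_pos": TCP position; "tool_rot": TCP orientation; "wrist_force": force on the tool from outside, world axes, zero at the start; "moment": the same for the moment, N m; "finger_gap": finger opening in m; "gripper_force": force on a finger pad.
Only numpy, scipy, OpenCV 4.12 (cv2) and the standard library are available. Lean on these libraries where they do the work, as an engineer would, in place of code of your own. Each camera call takes 0.05 s, during which the arm holds its last target. There are 200 camera calls.

## Working session

There is one attempt and no reset: what is moved stays moved. The work goes in short steps, Python scripts to look and compute and a tool call to move; the robot and the scene stay as the last step left them, time stands still between calls to the robot, and variables do not carry over. Pictures are saved under pics/ and viewed, at most 10 in all, crops included, and the job is handed in when it is done.

Besides the shell and the picture viewer there is one more tool, called after ">>>" as name(argument=value, ...), one argument or row to a line, values as JSON. play_rows: Moves the arm, as the interface text tells. Scaled input: -1 to 1 covers 20 cm each way for a shift and pi rad each way for a turn. Its arguments: {"type":"object","properties":{"deltas":{"type":"array"}},"required":["deltas"]}

```bash
mkdir -p pics
cat > h.py <<'E'
from bench import *
import numpy as np, cv2
def ray(c,px):
    K=c["intrinsics"];d=np.array([(px[0]-K[0,2])/K[0,0],(px[1]-K[1,2])/K[1,1]]);u=d.copy()
    for _ in range(20): u=d/(1+c["k1"]*(u@u))
    return np.array([u[0],u[1],1.])
def pts(c,mask):
    v,u=np.nonzero(mask&(c["range_z"]>0))
    K=c["intrinsics"];p=cv2.undistortPoints(np.stack([u,v],1).astype(float)[:,None],K,np.array([c["k1"],0,0,0.]))[:,0]
    z=c["range_z"][v,u];P=np.c_[p*z[:,None],z]
    E=c["extrinsics"];return P@E[:3,:3].T+E[:3,3]
def onplane(c,px,h):
    E=c["extrinsics"];r=E[:3,:3]@ray(c,px);o=E[:3,3];return o+r*(h-o[2])/r[2]
E
python3 - <<'E'
from h import *
for n in ("top","side"):
    c=camera(n);cv2.imwrite(f"pics/{n}1.png",c["img"])
    print(n,c["extrinsics"].round(3).tolist(),c["k1"])
    for t in ("yellow_nozzle","blue_nozzle","white_nozzle","yellow_neck"):
        for o in tip_of(c,t)[:2]:
            print(t,"tip",round(o["score"],2),np.round(o["pixel"]),onplane(c,o["pixel"],.06 if "neck" in t else 0).round(4))
        if "neck" in t: continue
        for o in outline_of(c,t)[:2]:
            P=pts(c,o["mask"]);print(t,"out",round(o["score"],2),np.round(o["pixel"]),P.min(0).round(3),P.max(0).round(3),np.median(P,0).round(4))
            top=P[P[:,2]>.088]
            if len(top):print("   top",top.mean(0).round(4),len(top))
print(get_obs())
E
```

```text
top [[0.002, -0.989, 0.145, 0.404], [-0.999, -0.007, -0.034, 0.001], [0.035, -0.144, -0.989, 0.961], [0.0, 0.0, 0.0, 1.0]] -0.04987615570749091
yellow_nozzle tip 0.78 [137. 240.] [0.4474 0.2013 0.    ]
yellow_nozzle out 0.82 [132. 236.] [ 0.422  0.174 -0.001] [0.475 0.232 0.1  ] [0.447  0.1926 0.0749]
   top [0.4483 0.1996 0.0943] 134
blue_nozzle tip 0.69 [331. 240.] [ 0.4489 -0.1706  0.    ]
blue_nozzle out 0.72 [335. 241.] [ 0.42  -0.22  -0.004] [ 0.476 -0.149  0.1  ] [ 0.4439 -0.1689  0.0751]
   top [ 0.4451 -0.1746  0.0943] 128
white_nozzle tip 0.69 [256. 247.] [ 0.4345 -0.0253  0.    ]
white_nozzle out 0.66 [257. 249.] [ 0.408 -0.06  -0.003] [ 0.459 -0.004  0.101] [ 0.4324 -0.0285  0.0761]
   top [ 0.4341 -0.0298  0.094 ] 139
yellow_neck tip 0.94 [248. 134.] [ 0.6408 -0.0078  0.06  ]
side [[-0.915, -0.214, 0.341, 0.226], [-0.402, 0.526, -0.749, 0.633], [-0.019, -0.823, -0.568, 0.556], [0.0, 0.0, 0.0, 1.0]] -0.14686490333411298
yellow_nozzle tip 0.85 [242. 322.] [0.4507 0.2015 0.    ]
yellow_nozzle out 0.95 [242. 303.] [ 0.422  0.106 -0.002] [0.507 0.229 0.097] [0.441  0.216  0.0
[... 547 characters left out ...]
    6.25507761e+01, -6.05259959e+00]), 'joint_vel': array([-0.00854866,  0.0252015 ,  0.01265782,  0.0231289 ,  0.11077662,
        0.12382969]), 'tau': array([-4.57790040e-03, -6.12427926e+01, -2.58421808e+01,  6.91499258e-02,
        4.46003897e-02, -3.30540331e-05]), 'ee_pos': array([ 0.16779579, -0.60205653,  0.21464146]), 'tool_rot': array([[ 9.63289449e-01,  2.68464966e-01,  1.54202575e-05],
       [ 2.68464966e-01, -9.63289448e-01, -3.19376599e-05],
       [ 6.28002860e-06,  3.49050097e-05, -9.99999999e-01]]), 'wrist_force': array([-0.12161817,  0.18009366, -0.3168743 ]), 'moment': array([-0.02267208, -0.02584134, -0.05656021]), 'gripper_force': 0.0, 'finger_gap': 0.09478697970822396}
```

View pics/top1.png

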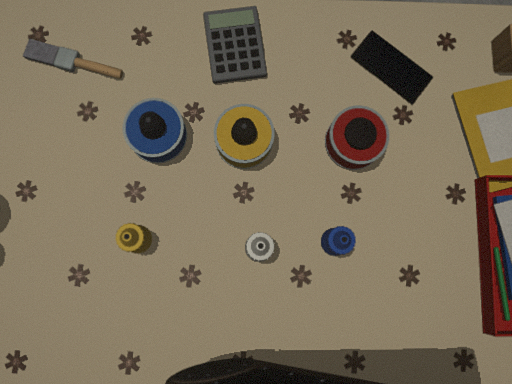

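View pics/side1.png

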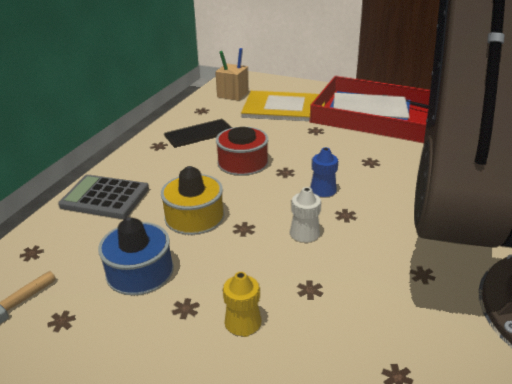

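The top picture shows the yellow nozzle at about (132,237) and the yellow tin with its neck at about (245,132). The white nozzle is at (260,247) and the blue one at (339,240), which agrees with the networks. Next I'll fit the known round profiles to the depth points.

```bash
cat >> h.py <<'E'
from scipy.optimize import least_squares
NZ=([0,.05,.0501,.074,.0741,.095],[.027,.020,.025,.025,.020,.008])
NK=([0,.036,.048],[.0245,.0195,.006])
def fit(P,prof,z0,c0,fz=True):
    c0=np.array(c0)
    for _ in range(4):
        h=P[:,2]-z0; d=np.hypot(*(P[:,:2]-c0).T)
        Q=P[(d<prof[1][0]+.012)&(h>.004)&(h<prof[0][-1]-.003)]
        f=lambda c:np.hypot(Q[:,0]-c[0],Q[:,1]-c[1])-np.interp(Q[:,2]-z0,*prof)
        r=least_squares(f,c0,loss="soft_l1",f_scale=.0015);c0=r.x
    return c0.round(4),len(Q),round(float(np.median(abs(f(c0)))),4)
E
python3 - <<'E'
from h import *
for n in ("top","side"):
    c=camera(n); A=pts(c,np.ones((384,512),bool))
    hole=None
    print(n,"yellow",fit(A,NZ,0,(.448,.2015)),"neck",fit(A,NK,.06,(.638,0)))
    print(" white",fit(A,NZ,0,(.434,-.028)),"blue",fit(A,NZ,0,(.445,-.172)))
    for nm,xy in(("yn",(.448,.2)),("nk",(.638,0))):
        q=A[np.hypot(*(A[:,:2]-xy).T)<.03];print(nm,"zmax",np.sort(q[:,2])[-5:].round(4))
    hs=cv2.cvtColor(c["img"],cv2.COLOR_BGR2HSV)
    lid=(abs(A[:,2]-.06)<.004)&(np.hypot(*(A[:,:2]-[.638,0]).T)<.065)
    L=A[lid][:,:2].astype(np.float32);print("lid circle",len(L),cv2.minEnclosingCircle(L),np.median(A[lid][:,2]))
E
```

```text
top yellow (array([0.4488, 0.2007]), 771, 0.0012) neck (array([ 6.431e-01, -2.000e-04]), 493, 0.0008)
 white (array([ 0.4343, -0.0299]), 607, 0.0019) blue (array([ 0.4454, -0.1757]), 749, 0.0013)
yn zmax [0.0984 0.0985 0.0988 0.099  0.0999]
nk zmax [0.111  0.1114 0.1121 0.1123 0.1128]
lid circle 2098 ((0.6433862447738647, -0.0008259782334789634), 0.057177018374204636) 0.06149536177072612
side yellow (array([0.4489, 0.2006]), 1847, 0.0009) neck (array([6.431e-01, 1.000e-04]), 579, 0.0008)
 white (array([ 0.4351, -0.029 ]), 1303, 0.001) blue (array([ 0.4462, -0.1747]), 1037, 0.0011)
yn zmax [0.0959 0.0959 0.0959 0.0963 0.0966]
nk zmax [0.1086 0.1088 0.1089 0.1092 0.1099]
lid circle 1283 ((0.6411153078079224, 0.00086027174256742), 0.05915631726384163) 0.06001136847077432
```

>>> play_rows(
  deltas=[
    [0,0,0,0.95,-0.617,0,1],
    [0,0,0,0.95,-0.617,0,1],
    [0,0,0,0.95,-0.617,0,1],
    [0,0,0,0.95,-0.617,0,1],
    [0,0,0,0.95,-0.617,0,1],
    [0,0,0,0.95,-0.617,0,1],
    [0,0,0,0.95,-0.617,0,1],
  ],
)

```text
t: 1.48
ee_pos: [0.3198, -0.4294, 0.215]
tool_rot: [[0.962, 0.272, 0.0], [0.272, -0.962, 0.0], [0.0, 0.0, -1.0]]
wrist_force: [1.0, -0.0, -0.3]
finger_gap: 0.0953
gripper_force: 0.0
```

>>> play_rows(
  deltas=[
    [0,0,0,0.99,-0.762,0,1],
    [0,0,0,0.99,-0.762,0,1],
    [0,0,0,0.99,-0.762,0,1],
    [0,0,0,0.99,-0.762,0,1],
    [0,0,0,0.99,-0.762,0,1],
    [0,0,0,0.99,-0.762,0,1],
    [0,0,0,0.99,-0.762,0,1],
    [0,0,0,0.99,-0.762,0,1],
  ],
)

```text
t: 2.15
ee_pos: [0.4684, -0.2313, 0.2146]
tool_rot: [[0.962, 0.272, 0.0], [0.272, -0.962, -0.0], [-0.0, 0.0, -1.0]]
wrist_force: [0.2, -0.5, 1.2]
finger_gap: 0.0951
gripper_force: 0.0
```

>>> play_rows(
  deltas=[
    [0,0,0,0.413,-0.923,0,1],
    [0,0,0,0.413,-0.923,0,1],
    [0,0,0,0.413,-0.923,0,1],
    [0,0,0,0.413,-0.923,0,1],
    [0,0,0,0.413,-0.923,0,1],
    [0,0,0,0.413,-0.923,0,1],
    [0,0,0,0.413,-0.923,0,1],
  ],
)

```text
t: 2.73
ee_pos: [0.4976, -0.0324, 0.2147]
tool_rot: [[0.963, 0.27, 0.0], [0.27, -0.963, -0.0], [0.0, 0.0, -1.0]]
wrist_force: [-0.8, -0.6, -0.2]
finger_gap: 0.095
gripper_force: 0.0
```

>>> play_rows(
  deltas=[
    [0,0,0,0.062,-0.969,0,1],
    [0,0,0,0.062,-0.969,0,1],
    [0,0,0,0.062,-0.969,0,1],
    [0,0,0,0.062,-0.969,0,1],
    [0,0,0,0.062,-0.969,0,1],
    [0,0,0,0.062,-0.969,0,1],
    [0,0,0,0.062,-0.969,0,1],
  ],
)

```text
t: 3.32
ee_pos: [0.4579, 0.1568, 0.2146]
tool_rot: [[0.963, 0.269, 0.0], [0.269, -0.963, -0.0], [0.0, 0.0, -1.0]]
wrist_force: [0.1, -0.2, 0.0]
finger_gap: 0.0949
gripper_force: 0.0
```

>>> play_rows(
  deltas=[
    [0,0,0,0.016,-0.219,0,1],
    [0,0,0,0.016,-0.219,0,1],
    [0,0,0,0.016,-0.219,0,1],
    [0,0,0,0.016,-0.219,0,1],
  ],
)

```text
t: 3.65
ee_pos: [0.4494, 0.1992, 0.2145]
tool_rot: [[0.964, 0.267, -0.0], [0.267, -0.964, -0.0], [-0.0, 0.0, -1.0]]
wrist_force: [-0.6, 0.6, 0.1]
finger_gap: 0.0951
gripper_force: 0.0
```

>>> play_rows(
  deltas=[
    [0,0,0,0,-0.007,0.2,1],
    [0,0,0,0,-0.007,0.4,1],
    [0,0,0,0,-0.007,0.6,1],
    [0,0,0,0,-0.007,0.75,1],
    [0,0,0,0,-0.007,0.857,1],
    [0,0,0,0,-0.007,0.857,1],
    [0,0,0,0,-0.007,0.857,1],
  ],
)

```text
t: 4.23
ee_pos: [0.4487, 0.2007, 0.0429]
tool_rot: [[0.964, 0.267, -0.002], [0.267, -0.964, -0.001], [-0.002, 0.0, -1.0]]
wrist_force: [0.8, 0.3, 0.6]
finger_gap: 0.095
gripper_force: 0.0
```

>>> play_rows(
  deltas=[
    [0,0,0,0,0,0,-1],
    [0,0,0,0,0,0,-1],
    [0,0,0,0,0,0,-1],
    [0,0,0,0,0,0,-1],
    [0,0,0,0,0,0,-1],
    [0,0,0,0,0,0,-1],
    [0,0,0,0,0,0,-1],
    [0,0,0,0,0,0,-1],
  ],
)

```text
t: 4.9
ee_pos: [0.4484, 0.2022, 0.0433]
tool_rot: [[0.963, 0.269, 0.0], [0.269, -0.963, -0.0], [0.0, 0.0, -1.0]]
wrist_force: [-0.2, 0.4, 1.9]
finger_gap: 0.0501
gripper_force: 30.0
```

>>> play_rows(
  deltas=[
    [0,0,0,0,0,-0.1,-1],
    [0,0,0,0,0,-0.25,-1],
    [0,0,0,0,0,-0.4,-1],
    [0,0,0,0,0,-0.55,-1],
    [0,0,0,0,0,-0.7,-1],
    [0,0,0,0,0,-0.75,-1],
    [0,0,0,0,0,-0.75,-1],
  ],
)

```text
t: 5.48
ee_pos: [0.4492, 0.2025, 0.1956]
tool_rot: [[0.963, 0.269, 0.004], [0.269, -0.963, 0.001], [0.005, 0.0, -1.0]]
wrist_force: [-0.3, -0.7, -1.4]
finger_gap: 0.0494
gripper_force: 30.0
```

Run:
```python
from h import *
o=get_obs();print(o["ee_pos"],o["finger_gap"])
R=o["tool_rot"];print("delta",(R.T@(np.array([.6431,0,o["ee_pos"][2]])-o["ee_pos"])/.2).round(4))
c=camera("side");cv2.imwrite("pics/side2.png",c["img"])
```

```text
[0.44921899 0.20250003 0.19563526] 0.04943370667000722
delta [0.6618 1.2357 0.0031]
```

View pics/side2.png

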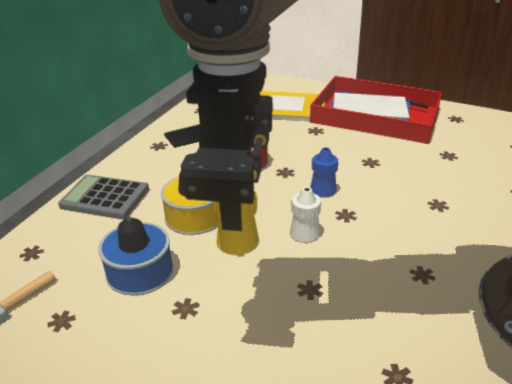

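The side view shows the nozzle held upright in the fingers, with its skirt at about (238,235), so I'll move it over the neck.

>>> play_rows(
  deltas=[
    [0,0,0,0.08,0.15,0,-1],
    [0,0,0,0.18,0.33,0,-1],
    [0,0,0,0.27,0.5,0,-1],
    [0,0,0,0.36,0.67,0,-1],
    [0,0,0,0.45,0.84,0,-1],
    [0,0,0,0.5,0.93,0,-1],
    [0,0,0,0.5,0.93,0,-1],
  ],
)

```text
t: 6.12
ee_pos: [0.5965, 0.0468, 0.1906]
tool_rot: [[0.964, 0.265, -0.002], [0.265, -0.964, -0.0], [-0.002, -0.0, -1.0]]
wrist_force: [-0.7, 0.6, -1.2]
finger_gap: 0.0495
gripper_force: 30.0
```

>>> play_rows(
  deltas=[
    [0,0,0,0.05,0.09,0,-1],
    [0,0,0,0.11,0.21,0,-1],
    [0,0,0,0.162,0.306,0,-1],
    [0,0,0,0.162,0.306,0,-1],
    [0,0,0,0.162,0.306,0,-1],
    [0,0,0,0.162,0.306,0,-1],
  ],
)

```text
t: 6.62
ee_pos: [0.6412, 0.0004, 0.1919]
tool_rot: [[0.963, 0.269, -0.002], [0.269, -0.963, 0.0], [-0.002, -0.001, -1.0]]
wrist_force: [-0.3, 0.2, -0.4]
finger_gap: 0.0493
gripper_force: 30.0
```

Run:
```python
from h import *
o=get_obs();print(o["ee_pos"],o["finger_gap"],o["wrist_force"])
R=o["tool_rot"];print("delta",(R.T@(np.array([.6431,0,o["ee_pos"][2]])-o["ee_pos"])/.2).round(4))
for n in("side","top"):
    c=camera(n)
    if n=="side": cv2.imwrite("pics/side3.png",c["img"])
    for q in outline_of(c,"yellow_nozzle")[:1]:
        P=pts(c,cv2.erode(q["mask"].astype(np.uint8),np.ones((3,3)))>0); print(n,q["score"],len(P),P.min(0),P.max(0))
        for z0 in (.145,.15,.153,.156,.16): print(z0,fit(P,([0,.05],[.027,.02]),z0,o["ee_pos"][:2]))
```

```text
[6.41244935e-01 4.10339042e-04 1.91873793e-01] 0.0493213351944979 [-0.2738557   0.21371671 -0.4488622 ]
delta [ 0.0084  0.0045 -0.    ]
side 0.7 738 [ 0.61405144 -0.01475627  0.1515471 ] [0.65707163 0.02727042 0.23168745]
0.145 (array([0.6407, 0.0009]), 510, 0.0007)
0.15 (array([6.411e-01, 2.000e-04]), 523, 0.0007)
0.153 (array([ 6.414e-01, -2.000e-04]), 493, 0.0007)
0.156 (array([ 6.415e-01, -6.000e-04]), 455, 0.0007)
0.16 (array([ 0.6416, -0.0011]), 408, 0.0008)
```

View pics/side3.png

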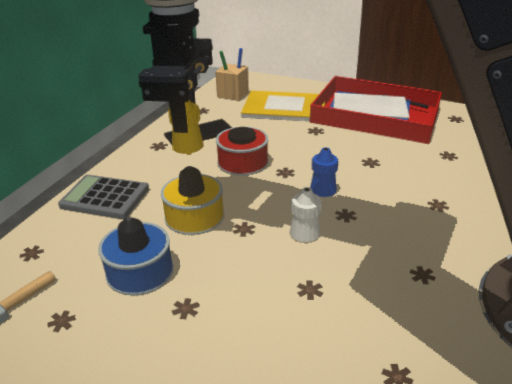

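The nozzle hangs upright at (186,130) above the neck at (190,180), and the fit puts it on the TCP axis. I'll lower it onto the guide cone, then press.

>>> play_rows(
  deltas=[
    [0,0,0,0.009,0.003,0,-1],
    [0,0,0,0.009,0.003,0.06,-1],
    [0,0,0,0.009,0.003,0.12,-1],
    [0,0,0,0.009,0.003,0.18,-1],
    [0,0,0,0.009,0.003,0.24,-1],
    [0,0,0,0.009,0.003,0.3,-1],
    [0,0,0,0.009,0.003,0.335,-1],
    [0,0,0,0.009,0.003,0.335,-1],
  ],
)

```text
t: 7.48
ee_pos: [0.6434, -0.0004, 0.1239]
tool_rot: [[0.963, 0.268, -0.003], [0.268, -0.963, 0.0], [-0.003, -0.001, -1.0]]
wrist_force: [-0.1, 0.7, -0.1]
finger_gap: 0.0495
gripper_force: 30.0
```

>>> play_rows(
  deltas=[
    [0,0,0,0,0,0.02,-1],
    [0,0,0,0,0,0.04,-1],
    [0,0,0,0,0,0.055,-1],
    [0,0,0,0,0,0.07,-1],
    [0,0,0,0,0,0.07,-1],
    [0,0,0,0,0,0.07,-1],
  ],
)

```text
t: 7.98
ee_pos: [0.6438, 0.0, 0.1121]
tool_rot: [[0.963, 0.269, -0.001], [0.269, -0.963, 0.001], [-0.001, -0.001, -1.0]]
wrist_force: [-3.2, 5.0, 0.2]
finger_gap: 0.0491
gripper_force: 30.0
```

>>> play_rows(
  deltas=[
    [0,0,0,-0.003,-0.008,0,-1],
    [0,0,0,-0.003,-0.008,0,-1],
    [0,0,0,-0.003,-0.008,0.015,-1],
    [0,0,0,-0.003,-0.008,0.015,-1],
  ],
)

```text
t: 8.32
ee_pos: [0.6435, 0.0008, 0.1096]
tool_rot: [[0.963, 0.268, 0.001], [0.268, -0.963, -0.0], [0.001, 0.001, -1.0]]
wrist_force: [-2.0, 1.3, 2.5]
finger_gap: 0.0495
gripper_force: 30.0
```

Centring the nozzle reduced the side force, so I'll press on in small steps.

>>> play_rows(
  deltas=[
    [0,0,0,-0.005,-0.004,0.01,-1],
    [0,0,0,-0.005,-0.004,0.02,-1],
    [0,0,0,-0.005,-0.004,0.02,-1],
  ],
)

```text
t: 8.57
ee_pos: [0.6432, 0.0009, 0.1066]
tool_rot: [[0.963, 0.268, 0.004], [0.268, -0.963, -0.001], [0.003, 0.002, -1.0]]
wrist_force: [-0.1, 0.8, 8.8]
finger_gap: 0.0494
gripper_force: 30.0
```

>>> play_rows(
  deltas=[
    [0,0,0,0,0,0.01,-1],
    [0,0,0,0,0,0.015,-1],
    [0,0,0,0,0,0.015,-1],
  ],
)

```text
t: 8.82
ee_pos: [0.6435, 0.0009, 0.1043]
tool_rot: [[0.963, 0.268, 0.005], [0.268, -0.963, -0.001], [0.004, 0.002, -1.0]]
wrist_force: [-2.2, -1.2, 15.8]
finger_gap: 0.0496
gripper_force: 30.0
```

>>> play_rows(
  deltas=[
    [0,0,0,0,0,0.008,-1],
    [0,0,0,0,0,0.012,-1],
    [0,0,0,0,0,0.012,-1],
  ],
)

```text
t: 9.07
ee_pos: [0.6437, 0.0008, 0.1031]
tool_rot: [[0.963, 0.268, 0.006], [0.268, -0.963, -0.001], [0.005, 0.003, -1.0]]
wrist_force: [-4.5, -0.5, 24.7]
finger_gap: 0.0498
gripper_force: 30.0
```

```bash
cat > look.py <<'E'
from h import *
import sys
c=camera("side");cv2.imwrite(f"pics/{sys.argv[1]}.png",cv2.resize(c["img"][90:250,110:280],None,fx=3.5,fy=3.5,interpolation=cv2.INTER_CUBIC))
A=pts(c,np.ones((384,512),bool));A=A[np.hypot(*(A[:,:2]-[.6431,0]).T)<.03]
for z0 in np.arange(.054,.0741,.002): print(z0.round(3),fit(A,NZ,z0,(.643,0)),end=";")
print("ztop",np.sort(A[:,2])[-5:]);o=get_obs();print(o["ee_pos"],o["wrist_force"],o["t"])
E
python3 look.py side4
```

```text
0.054 (array([0.6422, 0.0014]), 975, 0.0012);0.056 (array([0.6426, 0.0013]), 934, 0.0011);0.058 (array([0.6429, 0.0011]), 894, 0.001);0.06 (array([0.6432, 0.0009]), 869, 0.0009);0.062 (array([0.6435, 0.0008]), 835, 0.0009);0.064 (array([0.6436, 0.0007]), 808, 0.0009);0.066 (array([6.437e-01, 6.000e-04]), 774, 0.001);0.068 (array([6.439e-01, 5.000e-04]), 744, 0.0011);0.07 (array([6.44e-01, 3.00e-04]), 717, 0.0011);0.072 (array([6.441e-01, 2.000e-04]), 686, 0.0013);0.074 (array([6.443e-01, 1.000e-04]), 658, 0.0015);ztop [0.33954003 0.33987776 0.34028394 0.34126126 0.34157187]
[0.64367437 0.00080147 0.10304398] [-5.04834474 -0.89183991 24.79641226] 9.1167
```

View pics/side4.png

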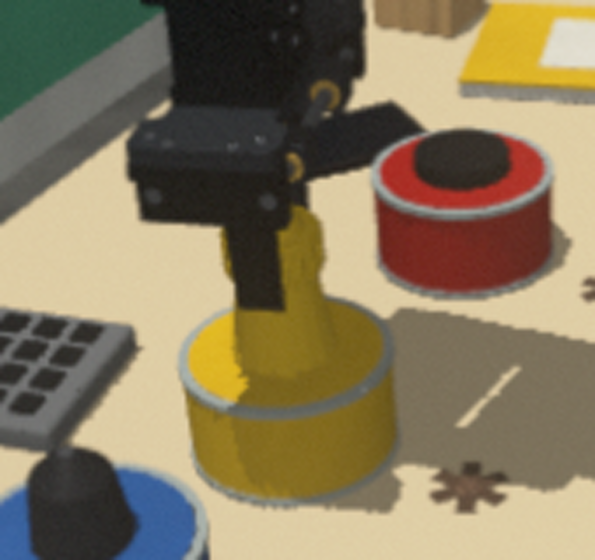

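In the crop the nozzle's skirt sits on the tin's lid at about (285,370), with no black neck showing. One more small press will confirm it has reached a hard stop.

>>> play_rows(
  deltas=[
    [0,0,0,0,0,0.005,-1],
    [0,0,0,0,0,0.008,-1],
    [0,0,0,0,0,0.008,-1],
    [0,0,0,0,0,0.008,-1],
  ],
)

```text
t: 9.45
ee_pos: [0.644, 0.0005, 0.1027]
tool_rot: [[0.963, 0.268, 0.007], [0.268, -0.963, -0.002], [0.006, 0.003, -1.0]]
wrist_force: [-8.7, -2.3, 34.9]
finger_gap: 0.0493
gripper_force: 30.0
```

It's a hard stop: 0.4 mm of travel added 10 N. Now I'll release and retreat.

>>> play_rows(
  deltas=[
    [0,0,0,0,0,0,1],
    [0,0,0,0,0,0,1],
    [0,0,0,0,0,0,1],
    [0,0,0,0,0,0,1],
    [0,0,0,0,0,0,1],
    [0,0,0,0,0,0,1],
    [0,0,0,0,0,0,1],
  ],
)

```text
t: 10.03
ee_pos: [0.642, 0.0014, 0.0979]
tool_rot: [[0.963, 0.268, -0.0], [0.268, -0.963, -0.0], [-0.0, -0.0, -1.0]]
wrist_force: [0.3, -1.0, 0.2]
finger_gap: 0.0905
gripper_force: 0.0
```

>>> play_rows(
  deltas=[
    [0,0,0,0,0,-0.1,1],
    [0,0,0,0,0,-0.25,1],
    [0,0,0,0,0,-0.4,1],
    [0,0,0,0,0,-0.55,1],
    [0,0,0,0,0,-0.7,1],
    [0,0,0,0,0,-0.75,1],
    [0,0,0,0,0,-0.75,1],
  ],
)

```text
t: 10.62
ee_pos: [0.6428, 0.0014, 0.2509]
tool_rot: [[0.963, 0.269, 0.005], [0.269, -0.963, -0.001], [0.004, 0.002, -1.0]]
wrist_force: [0.6, 0.7, -1.5]
finger_gap: 0.0951
gripper_force: 0.0
```

```bash
sed -i 's/<.03\]/<.03];A=A[A[:,2]<.18]/' look.py; python3 look.py side5
```

```text
0.054 (array([0.6426, 0.0015]), 1344, 0.0012);0.056 (array([0.6429, 0.0012]), 1328, 0.001);0.058 (array([0.6431, 0.0008]), 1300, 0.001);0.06 (array([6.433e-01, 4.000e-04]), 1292, 0.001);0.062 (array([6.435e-01, 1.000e-04]), 1279, 0.0011);0.064 (array([ 6.436e-01, -1.000e-04]), 1283, 0.0012);0.066 (array([ 6.438e-01, -3.000e-04]), 1249, 0.0013);0.068 (array([ 6.439e-01, -4.000e-04]), 1221, 0.0015);0.07 (array([ 6.44e-01, -6.00e-04]), 1192, 0.0017);0.072 (array([ 0.6441, -0.0008]), 1158, 0.002);0.074 (array([ 0.6442, -0.001 ]), 1134, 0.0023);ztop [0.15564316 0.15567482 0.15569049 0.15572799 0.15650067]
[0.64210483 0.00139251 0.24855774] [ 0.43773692  0.66812277 -0.94618003] 10.6667
```

View pics/side5.png

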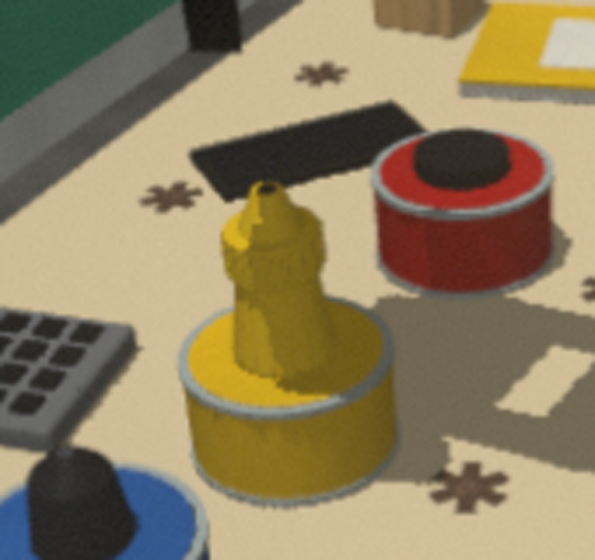

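The nozzle stands upright on the lid at (285,360) and the robot is clear of it. Its top is at 0.1557 m, which puts the skirt on the lid. The arm has settled, so I'll hand in.

>>> play_rows(
  deltas=[
    [0,0,0,0,0,0,1],
    [0,0,0,0,0,0,1],
    [0,0,0,0,0,0,1],
    [0,0,0,0,0,0,1],
  ],
)

```text
t: 11.0
ee_pos: [0.6418, 0.0014, 0.247]
tool_rot: [[0.963, 0.268, -0.002], [0.268, -0.963, 0.0], [-0.002, -0.001, -1.0]]
wrist_force: [-0.3, -0.6, -0.5]
finger_gap: 0.0949
gripper_force: 0.0
```

```bash
python3 -c "
from bench import *
print(hand_in())"
```

```text
the job is handed in; nothing more can be done
None
```

The yellow nozzle is pressed fully home on the yellow canister's neck and released, the blue and white nozzles were not touched, and the job was handed in at about 11 s (no verdict was returned).

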